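# Set the dough sheeter one hole thinner

### The arm

A 6-joint arm with a two-finger parallel gripper is mounted at the origin on the work surface. World frame = base frame: x ahead of the robot, y to its left, z up, the work surface at z = 0. Lengths are in mm, angles in degrees, forces in N, time in s.
With the tool pointing down it reaches from about 350 to 850 mm from the base axis. Payload 8.1 kg.
Tool frame: the origin (TCP) lies midway between the tips of the shut fingers; the grasp point (between the pads) lies 19 mm behind it; z points along the fingers, y is the line along which they close (so a half turn about z gives the same grasp; the last joint's range is limited). The gripper opens to 85 mm and grips with 20 to 120 N. Pads are 22 mm wide; open, the fingers measure 114 mm over their backs; the gripper's body (76 mm by 85 mm) begins 54 mm behind the grasp point. The pads swing forward as they close: fully open they stand 13 mm farther back than shut.
Start: joints at [-69.007, 7.471, 85.268, -0, 87.261, -4.893], TCP at [261.971, -539.793, 208.392] pointing down, gripper open.
Joint ranges: [-169.43, 169.43], [-51.17, 129.36], [1.28, 143.12], [-76.62, 256.62], [0, 156.53], [-152.29, 152.29]. Speed limits (degrees/s): [136.94, 136.94, 159.86, 180, 180, 180].

### API

Orientations are given as [roll, pitch, yaw] about the fixed x, y, z axes, in that order (R = Rz(yaw) Ry(pitch) Rx(roll)).
In Python, from bench import r, optics, workorder gives the robot as it stands.
- The arm moves only by the shell command python3 -m handwheel 'ROWS' [FORCE]. ROWS is rows parted by semicolons, their numbers by spaces, 1 to 8 of them, each of 7 numbers: a rotation vector rx, ry, rz in degrees, then dx, dy, dz in mm, then the finger opening in mm; each row is the pose to reach, as a shift and turn from the pose commanded when the command began, along the tool's axes at that moment; what a row does not reach only later rows make up. A row lasts 1/8 s, in which the tool goes at most 62.5 mm and 10.7 degrees, less where a joint would pass 70% of its speed; a pose out of reach is approached as far as the arm can. The fingers move at their own pace and stop on an object; FORCE is the grip in N (left out, the last holds). Time passes only in rows, so rows that do not move let the fingers close. It prints the time, the measured TCP pose, the force, the opening and the grip force at its end.
- r.sense(): the state, without advancing time (a new reading comes with each control period).
- optics.snapshot(name): name is "scene" or "top"; returns a dict with "pixels" (384x512x3 uint8, blue, green, red), "fx", "fy", "cx", "cy" (pixels), "D" ([k1, k2, p1, p2, k3] as OpenCV has them; the pictures are not rectified), "pose" (4x4, takes a point from camera to world coordinates). Camera axes: x right, y up, looking along -z (the intrinsics and any distortion apply to the point x, -y, -z); pixel columns grow to the right and rows downward; lengths in mm; the calibration is good to about 2 mm. A picture is of the moment at which its call begins. There is no depth.
- workorder.hand_in(): hands the job in; it is judged then, once.
The state is a dict: "time": time; "joint_pos": joint angles; "qd": joint speeds; "joint_efforts": joint torques, N m; "tool_pos": TCP position; "tcp_rot": TCP orientation; "ft_force": force on the tool from outside, world axes, zero at the start; "wrist_torque": the same for the moment, N m; "finger_gap": finger opening in mm; "grip_force": force on a finger pad.
Only numpy, scipy, OpenCV 4.12 (cv2) and the standard library are available. Lean on these libraries where they do the work, as an engineer would, in place of code of your own. Each camera call takes 0.05 s, during which the arm holds its last target. There are 200 camera calls.

### The job

Set the dough sheeter one hole thinner: pull out the black spring knob on the end of its gap lever, swing the lever away from the robot to the very next hole, and let the pin snap in there until it is fully home. Never force the lever: stop pushing as soon as it locks. Leave the things standing around undisturbed.

Things in the scene. Friction and masses are not known exactly. Their poses are not given: they have to be found in the camera images.
- sheeter: Bench-top dough sheeter clamped to the counter: two white side cheeks 190 mm deep, 225 high, steel rollers and trays between, 370 wide. Origin: on the counter, under the lever's pivot, in the outer face of the left cheek; y points out of that face (robot's left), x away from the robot; the machine extends to -y.
- pivot (a point): Centre of the outer end of the gap lever's pivot, 95 mm above the counter, 35 mm out from the cheek. y is the pivot's axis, pointing out of the machine, level; x is level along the cheek.
- knob (a point): Centre of the black plunger knob near the gap lever's top: cylinder 28 mm in diameter, 26 long, axis level, 115 mm from the pivot's axis. y: along its axis, the way it is pulled (out of the machine); z: from pivot to knob. Pin home, the centre is 65 mm out from the cheek. Inward of it are a 19 mm barrel and, from 33 mm, the 24 mm wide lever bar; free for 50 mm to both sides and above.
- lever (a joint): Gap lever: steel bar outside the cheek, roughly upright, turning on the pivot. 0 at the start (pin in a hole, leaning towards the robot); grows as its top swings away from the robot. Stays where left. Pin out or riding on the plate, the knob takes 3 to 8 N to move sideways. The next hole comes somewhere between 0.36 and 0.62 rad, just where is not known beforehand; the one after beyond 0.65.
- plunger (a joint): How far the knob is pulled out, m: 0 pin fully home in a hole, 0.008 its tip stands on the plate's face, 0.011 end stop. A spring draws it in with 5.4 N at 0, 10.3 N at 0.011. Let go between holes, the pin stands on the plate, rides along as the lever is swung, and drops home over a hole; then the lever is locked (1 mm play).
- pin: Steel locating pin fixed to the knob, 10 mm in diameter with a round nose, enters holes 11.5 mm wide. Frame as the knob's.
- quadrant: Steel plate of two overlapping leaves, 46 mm wide, curved round the pivot behind the lever, five holes at 115 mm from the pivot. The leaves are bolted through slots: the plate's tilt and the spacing of its holes differ each time, so the holes lie at no known angle in this frame. Origin on the pivot's axis at the cheek's face; y as the pivot's.
- mug: Bystander: white stoneware mug, 82 mm across, 92 high. Origin under its centre.
- steel_cup: Bystander: steel cup, 72 mm across, 75 high. Origin under its centre.
- jar: Bystander: glass jar with steel lid, 72 mm across, 125 high. Origin under its centre.
- loaf_tin: Bystander: dark steel loaf tin, 240 x 110 x 65 mm, open on top. Origin under its centre.
- bowl: Bystander: white bowl, 130 mm across, 60 high. Origin under its centre.
- scraper: Bystander: bench scraper lying flat, steel blade with wooden grip, 97 x 130 x 22 mm. Origin under its middle.
- pastry_brush: Bystander: wooden pastry brush lying flat, 200 mm long. Origin under its middle.

How it is judged:
By the outcome, as a careful person would: the job done as asked, in the order asked, and still so for the second after the job is handed in, with the robot touching nothing.
It also fails if it takes over 51 s, if anything falls off the work surface, if the arm or the gripper's body presses on something with over 40 N, if the wrist force passes 120 N, or if a joint passes its speed limit or range.

## Working session

There is one attempt and no reset: what is moved stays moved. The work goes in short steps, Python scripts to look and compute and a shell command to move; the robot and the scene stay as the last step left them, time stands still between calls to the robot, and variables do not carry over. Pictures are saved under pics/ and viewed, at most 10 in all, crops included, and the job is handed in when it is done.

```bash
mkdir -p pics; ls; python3 - <<'E'
from bench import r, optics
import cv2
s=r.sense();print(s)
for n in("scene","top"):
    d=optics.snapshot(n);cv2.imwrite(f"pics/{n}0.png",d["pixels"]);print({k:v for k,v in d.items() if k!="pixels"})
E
```

```text
pics
{'time': 0.0, 'joint_pos': array([-6.90069903e+01,  7.51445281e+00,  8.53307039e+01,  2.78712860e-04,
        8.72632375e+01, -4.89281046e+00]), 'qd': array([ 0.01453303,  0.02157562,  0.03201516,  0.01325235,  0.05725528,
       -0.06622442]), 'joint_efforts': array([ 1.28803309e-03, -5.69404364e+01, -5.00545156e+01, -4.84017050e-05,
        1.48191716e-02,  3.19157232e-05]), 'tool_pos': array([ 261.75129291, -539.2135673 ,  207.33767451]), 'tcp_rot': array([-1.79892025e+02, -9.52248954e-03,  2.58857976e+01]), 'ft_force': array([0.23912877, 0.55703583, 0.09547588]), 'wrist_torque': array([ 0.02877327,  0.01194697, -0.02355124]), 'grip_force': 0.0, 'finger_gap': 85.67559240403797}
{'fx': 378.1187871896855, 'fy': 378.1187871896855, 'cx': 251.05679375661015, 'cy': 198.15814466704285, 'D': array([-0.04014416,  0.        ,  0.        ,  0.        ,  0.        ]), 'pose': array([[ 4.48869452e-01, -5.39344172e-01,  7.12477424e-01,
         1.16359874e+03],
       [ 8.93335389e-01,  2.51538156e-01, -3.72398226e-01,
        -6.99419893e+01],
       [ 2.16355552e-02,  8.03639484e-01,  5.94723030e-01,
         6.40736209e+02],
       [ 0.00000000e+00,  0.00000000e+00,  0.00000000e+00,
         1.00000000e+00]])}
{'fx': 459.8424790036553, 'fy': 459.8424790036553, 'cx': 258.6731187457196, 'cy': 195.44414149543593, 'D': array([0.02781841, 0.        , 0.        , 0.        , 0.        ]), 'pose': array([[ 1.82798766e-02,  9.80252497e-01, -1.96903244e-01,
         3.70499253e+02],
       [-9.99734740e-01,  1.51604776e-02, -1.73381177e-02,
         2.34881228e+02],
       [-1.40105859e-02,  1.97167952e-01,  9.80269607e-01,
         1.09700967e+03],
       [ 0.00000000e+00,  0.00000000e+00,  0.00000000e+00,
         1.00000000e+00]])}
```

View pics/scene0.png

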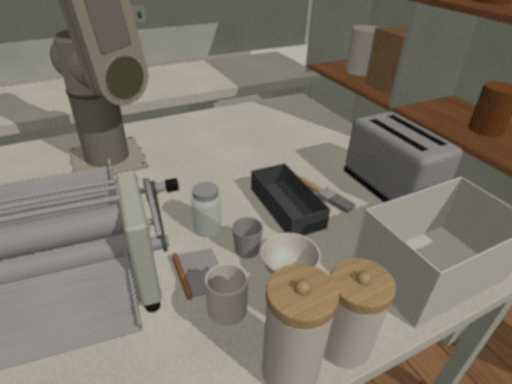

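View pics/top0.png

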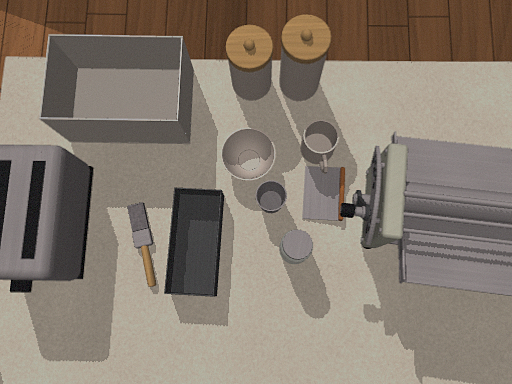

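The scene picture shows the knob at about (172,185), the pivot near (162,243) and the left cheek at x≈140. In the top picture the knob is at about (348,210), the lever at (365,205) and the cheek at x≈395. The jar (297,247), cup (270,195) and scraper (325,195) stand to the knob's left. I'll enlarge both around the lever.

```bash
python3 - <<'E'
import cv2,numpy as np
a=cv2.imread("pics/scene0.png")[150:320,100:230];b=cv2.imread("pics/top0.png")[125:295,300:430]
f=lambda i:cv2.resize(i,None,fx=3,fy=3,interpolation=cv2.INTER_CUBIC)
cv2.imwrite("pics/c1.png",np.hstack([f(a),f(b)]))
E
```

```text
(no output)
```

View pics/c1.png

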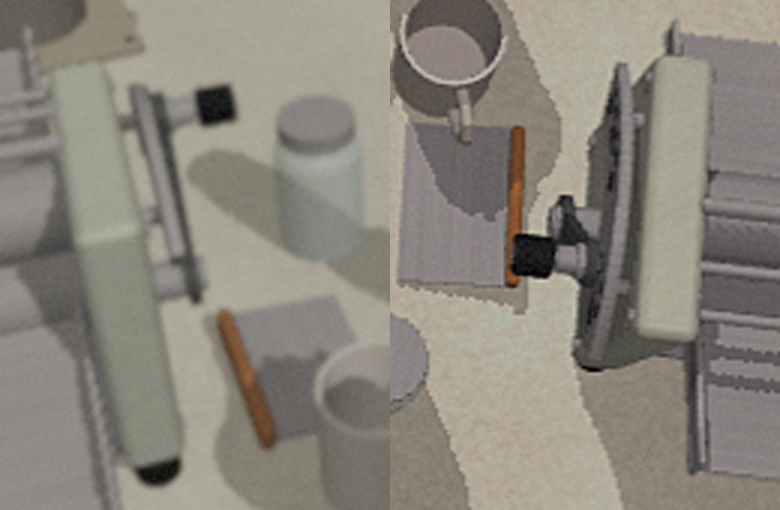

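The crops show the knob as a dark blob at about (171.7,185) in scene and (348,210) in top, and the pivot end at about (166,242) in scene. The cheek's far top outer corner is at about (145,227) in scene and (388,146) in top. Next I'll fit the machine pose and the lever lean to these points.

```bash
cat > h.py <<'E'
import cv2,numpy as np
from scipy.optimize import least_squares
def proj(d,P):
    T=np.linalg.inv(d["pose"]);p=(np.atleast_2d(P)@T[:3,:3].T+T[:3,3])*[1,-1,-1]
    K=np.array([[d["fx"],0,d["cx"]],[0,d["fy"],d["cy"]],[0,0,1]])
    return cv2.projectPoints(p.reshape(-1,1,3),np.zeros(3),np.zeros(3),K,np.asarray(d["D"],float))[0].reshape(-1,2)
def blob(d,win,thr=45):
    x0,x1,y0,y1=win;m=(d["pixels"][y0:y1,x0:x1].max(2)<thr).astype(np.uint8)
    n,l,s,c=cv2.connectedComponentsWithStats(m);i=1+np.argmax(s[1:,4]);return c[i]+[x0,y0],s[i]
def tri(ds,us):
    return least_squares(lambda P:np.concatenate([proj(d,P)[0]-u for d,u in zip(ds,us)]),[500,-200,150])
E
python3 - <<'E'
from h import *
from bench import optics
S,T=optics.snapshot("scene"),optics.snapshot("top")
bs,ss=blob(S,(160,184,172,198));bt,st=blob(T,(337,357,200,220))
print(bs,ss,bt,st)
k=tri((S,T),(bs,bt));print("knob",k.x,k.fun)
ct=np.array([[(655-390)/3+300,60/3+125],[(640-390)/3+300,333/3+125]])
cs=np.array([[135/3+100,230/3+150],[182/3+100,460/3+150]]);pv=np.array([200/3+100,277/3+150])
def f(p):
    x,y,w,t,c=p;R=np.array([[np.cos(w),-np.sin(w)],[np.sin(w),np.cos(w)]])
    M=lambda a,b,z:np.r_[R@[a,b]+[x,y],z]
    K=M(-115*np.sin(t),65,95+115*np.cos(t))
    return np.concatenate([3*(proj(S,K)[0]-bs),3*(proj(T,K)[0]-bt),proj(S,M(0,35,95))[0]-pv,
     *(proj(T,M(a,0,225))[0]-q for a,q in zip((c,c-190),ct)),proj(S,M(c,0,225))[0]-cs[0],proj(S,M(c,0,10))[0]-cs[1]])
q=least_squares(f,[500,-250,0,.3,95]);print(q.x,np.degrees(q.x[2:4]));print(q.fun.round(1))
E
```

```text
[171.24038462 184.67307692] [  6   7  12  12 104] [347.52571429 209.77714286] [  3   3  17  15 175]
knob [524.97428783  76.89293658 200.51772021] [-0.90456547 -0.01453298 -0.83324329 -0.25130935]
[ 5.64877923e+02  6.71673011e+00 -1.11157897e-01  4.24679472e-01
  9.18480313e+01] [-6.36887838 24.33234139]
[-3.   1.  -2.2 -0.6 -1.2 -1.3  0.3 -2.7 -2.2  2.   0.5 -2.5  0.5  1.7]
```

```bash
python3 -m handwheel '0 0 0 0 0 -60 60; 0 0 0 0 0 -120 60; 0 0 0 20 -17 -150 60; 0 0 0 60 -52 -150 60; 0 0 0 105 -92 -150 60; 0 0 0 150 -131 -150 60; 0 0 0 190 -165 -150 60; 0 0 0 202 -176 -150 60' 60
python3 -m handwheel '0 0 -7 30 -26 0 60; 0 0 -15 70 -61 0 60; 0 0 -24 115 -100 0 60; 0 0 -33 160 -139 0 60; 0 0 -42 205 -178 0 60; 0 0 -50 250 -217 0 60; 0 0 -56 285 -248 0 60; 0 0 -57.7 304 -264 0 60'; python3 -m handwheel '0 0 0 0 0 0 60;0 0 0 0 0 0 60'
```

```text
time: 1.2
tool_pos: [367.8, -291.0, 358.8]
tcp_rot: [180.0, -0.0, 26.1]
ft_force: [-0.6, -0.4, 0.7]
finger_gap: 59.8
grip_force: 0.0
time: 2.2
tool_pos: [525.8, 78.6, 357.7]
tcp_rot: [-180.0, 0.0, 83.8]
ft_force: [-0.2, -0.8, 0.5]
finger_gap: 60.1
grip_force: 0.0
time: 2.45
tool_pos: [525.1, 76.0, 358.1]
tcp_rot: [-180.0, 0.0, 83.5]
ft_force: [-0.1, 0.6, -0.2]
finger_gap: 59.5
grip_force: 0.0
```

```bash
python3 -m handwheel '0 0 0 0 0 50 60; 0 0 0 0 0 95 60; 0 0 0 0 0 115 60; 0 0 0 0 0 115 60'
python3 - <<'E'
from h import *
from bench import optics,r
S,T=optics.snapshot("scene"),optics.snapshot("top")
p=r.sense()["tool_pos"]
print(p,proj(S,p),proj(T,p))
f=lambda i:cv2.resize(i,None,fx=3,fy=3,interpolation=cv2.INTER_CUBIC)
cv2.imwrite("pics/c2.png",np.hstack([f(S["pixels"][120:290,100:230]),f(T["pixels"][125:295,300:430])]))
E
```

```text
time: 2.95
tool_pos: [524.3, 76.1, 242.5]
tcp_rot: [-179.9, 0.0, 83.5]
ft_force: [0.0, -0.1, 0.6]
finger_gap: 60.0
grip_force: 0.0
[526.02101002  76.56167139 245.51968758] [[167.94852166 166.14815036]] [[351.03220506 204.96351049]]
```

View pics/c2.png

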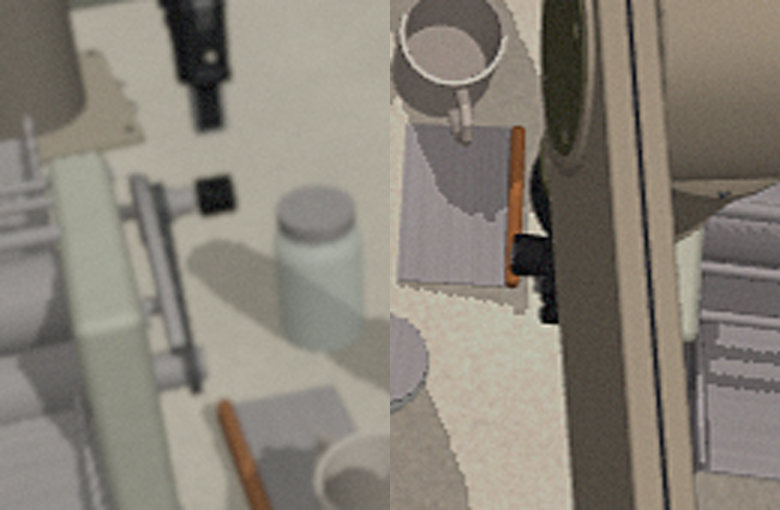

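The crop shows the far finger tip at about (207,128), which is pixel (169,162.7), above the knob at (215,195), pixel (171.7,185). I'll check it against the projected finger position.

```bash
python3 - <<'E'
from h import *
from bench import optics,r
S=optics.snapshot("scene")
c=np.array([525,77,243.]);x=np.array([.111,.994,0]);y=np.array([.994,-.111,0])
for o in(30,36,42):
  for up in (0,8): print(o,up,proj(S,c+y*o+[0,0,up]))
print(proj(S,[525,77,200.5]))
print([r.sense()["tool_pos"].round(1)])
E
```

```text
30 0 [[170.98213589 174.78411097]]
30 8 [[170.54875202 171.25694759]]
36 0 [[171.57010823 176.41250241]]
36 8 [[171.13757649 172.87361238]]
42 0 [[172.16567309 178.06157732]]
42 8 [[171.7340571  174.51096481]]
[[170.39121516 184.65964726]]
[array([526.4,  76.8, 246. ])]
```

```bash
python3 -m handwheel '0 0 0 0 0 20 60; 0 0 0 0 0 40 60; 0 0 0 0 0 60 60; 0 0 0 0 0 62 60; 0 0 0 0 0 62 60'
python3 - <<'E'
from h import *
from bench import optics,r
S=optics.snapshot("scene")
print([r.sense()["tool_pos"].round(1)])
f=lambda i:cv2.resize(i,None,fx=5,fy=5,interpolation=cv2.INTER_CUBIC)
cv2.imwrite("pics/c3.png",f(S["pixels"][120:230,110:230]))
E
```

```text
time: 3.72
tool_pos: [525.0, 77.0, 181.2]
tcp_rot: [-180.0, 0.0, 83.6]
ft_force: [-0.7, 0.2, 0.3]
finger_gap: 60.4
grip_force: 0.0
[array([525.4,  77. , 181.9])]
```

View pics/c3.png

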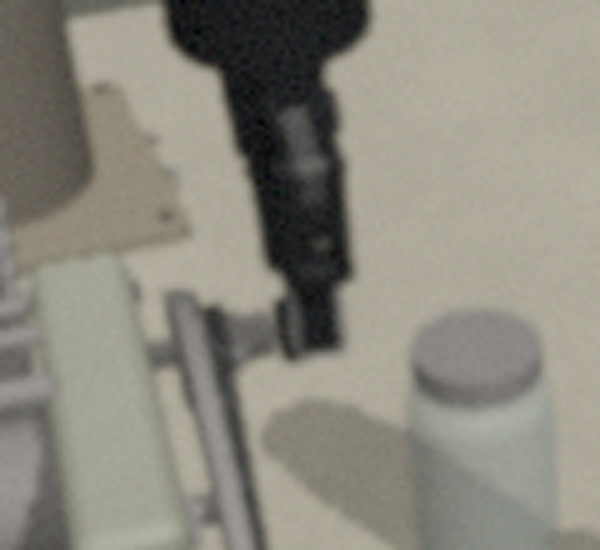

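The far finger hides the outer half of the knob: its tip is at pixel (174,189) and the knob's inner edge at (167.5,185). The tip sits higher and slightly further out than I projected, so I'll go 10 mm deeper and 3 mm inward. Then I'll close gently and watch the side force.

```bash
python3 -m handwheel '0 0 0 -3 0 5 50; 0 0 0 -3 0 10 42; 0 0 0 -3 0 10 36; 0 0 0 -3 0 10 32;0 0 0 -3 0 10 32' 20
python3 -m handwheel '0 0 0 0 0 0 30; 0 0 0 0 0 0 30'
python3 -m handwheel '0 0 0 0 0 0 28; 0 0 0 0 0 0 28'
python3 -m handwheel '0 0 0 0 0 0 24; 0 0 0 0 0 0 24'
```

```text
time: 4.4
tool_pos: [524.9, 74.0, 171.6]
tcp_rot: [180.0, -0.0, 83.6]
ft_force: [-0.2, 0.0, -0.5]
finger_gap: 31.5
grip_force: 0.0
time: 4.65
tool_pos: [524.8, 74.0, 171.5]
tcp_rot: [180.0, -0.0, 83.6]
ft_force: [0.1, -0.3, -0.8]
finger_gap: 29.6
grip_force: 0.0
time: 4.9
tool_pos: [524.5, 74.1, 171.4]
tcp_rot: [-180.0, -0.0, 83.6]
ft_force: [-3.7, 0.6, 1.0]
finger_gap: 28.1
grip_force: 1.7
time: 5.15
tool_pos: [524.4, 74.1, 171.5]
tcp_rot: [-180.0, -0.0, 83.6]
ft_force: [-4.6, -0.0, 3.5]
finger_gap: 27.1
grip_force: 20.6
```

```bash
python3 -m handwheel '0 0 0 0 0 0 20; 0 0 0 0 0 0 20' 60
python3 -m handwheel '0 0 0 2 0 0 20; 0 0 0 4 0 0 20; 0 0 0 6 0 0 20'
python3 -m handwheel '0 0 0 2 0 0 20; 0 0 0 3.5 0 0 20; 0 0 0 3.5 0 0 20'
python3 - <<'E'
from h import *
from bench import optics
S,T=optics.snapshot("scene"),optics.snapshot("top")
f=lambda i:cv2.resize(i,None,fx=3,fy=3,interpolation=cv2.INTER_CUBIC)
cv2.imwrite("pics/c4.png",np.hstack([f(S["pixels"][120:290,100:230]),f(T["pixels"][125:295,300:430])]))
E
```

```text
time: 5.4
tool_pos: [524.4, 74.1, 171.7]
tcp_rot: [-180.0, -0.0, 83.6]
ft_force: [-5.7, 1.5, 6.0]
finger_gap: 25.6
grip_force: 58.8
time: 5.78
tool_pos: [525.0, 78.6, 171.7]
tcp_rot: [-180.0, 0.1, 83.6]
ft_force: [-7.0, -7.5, 5.9]
finger_gap: 25.7
grip_force: 59.0
time: 6.15
tool_pos: [525.3, 81.7, 171.6]
tcp_rot: [-179.9, 0.2, 83.5]
ft_force: [-7.2, -8.3, 5.8]
finger_gap: 25.7
grip_force: 59.0
```

View pics/c4.png

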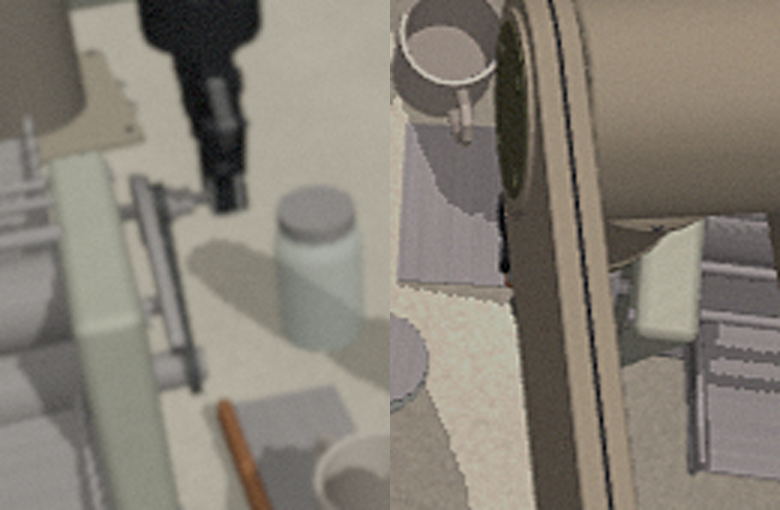

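The scene crop shows the finger on the knob at (222,195), with the thin pin stem now showing at (200,200). The knob is coming out: measured travel is about 7.6 mm and the pull 8.3 N. I'll pull a little further.

```bash
python3 -m handwheel '0 0 0 1 0 0 20; 0 0 0 2 0 0 20; 0 0 0 2 0 0 20; 0 0 0 2 0 0 20'
python3 - <<'E'
from bench import r,optics
import numpy as np
for _ in range(3):
  s=r.sense();print(s["tool_pos"].round(1),s["ft_force"].round(1)); optics.snapshot("top")
E
```

```text
time: 6.75
tool_pos: [525.5, 83.4, 171.6]
tcp_rot: [-179.9, 0.2, 83.5]
ft_force: [-8.0, -8.4, 7.8]
finger_gap: 25.7
grip_force: 59.0
[525.5  83.4 171.6] [-8.  -8.4  7.8]
[525.4  83.4 171.6] [-7.5 -8.6  7.5]
[525.5  83.4 171.7] [-8.5 -8.8  6.5]
```

```bash
python3 -m handwheel '0 0 0 0.7 0 0 20; 1.15 0 0 0.7 1.6 -0.9 20; 1.15 0 0 0.7 1.6 -0.9 20'
```

```text
time: 7.28
tool_pos: [527.3, 83.8, 172.6]
tcp_rot: [-178.8, 0.2, 83.5]
ft_force: [-7.5, -8.8, 8.0]
finger_gap: 25.6
grip_force: 59.1
```

```bash
python3 -m handwheel '1.2 0 0 0 1.6 -0.9 20; 2.4 0 0 0 3.2 -1.8 20; 2.4 0 0 0 3.2 -1.8 20'
```

```text
time: 7.65
tool_pos: [530.7, 83.4, 174.5]
tcp_rot: [-176.4, 0.2, 83.5]
ft_force: [-7.3, -9.7, 8.1]
finger_gap: 25.7
grip_force: 59.2
```

```bash
python3 -m handwheel '1.8 0 0 0 2.5 -1.4 20; 3.6 0 0 0 5 -2.8 20; 5.4 0 0 0 7.4 -4.1 20; 7.2 0 0 0 10 -5.3 20; 9 0 0 0 12.6 -6.4 20; 10.7 0 0 0 15.1 -7.3 20; 10.7 0 0 0 15.1 -7.3 20'
python3 - <<'E'
from h import *
from bench import optics
S=optics.snapshot("scene")
f=lambda i:cv2.resize(i,None,fx=5,fy=5,interpolation=cv2.INTER_CUBIC)
cv2.imwrite("pics/c5.png",f(S["pixels"][140:255,110:230]))
E
```

```text
time: 8.52
tool_pos: [546.4, 81.6, 180.9]
tcp_rot: [-165.7, 0.2, 83.5]
ft_force: [-5.3, -9.0, 8.4]
finger_gap: 25.9
grip_force: 59.3
```

View pics/c5.png

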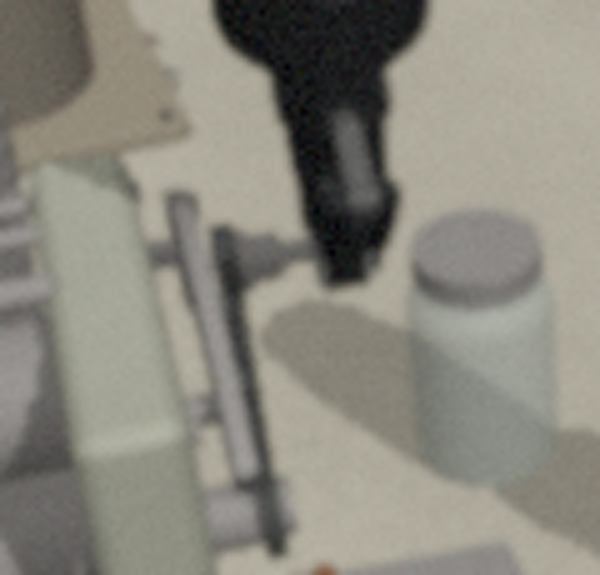

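The lever has swung to about 0.25 rad with steady forces. The knob is at crop (345,255) and the lever top at (225,235). Now I'll open slightly so the pin rests on the plate, then bring the pads back over the knob.

```bash
python3 -m handwheel '0 0 0 0 0 0 33; 0 0 0 0 0 0 33; 0 0 0 -3 0 0 33; 0 0 0 -6 0 0 33;0 0 0 -6 0 0 33' 20; python3 - <<'E'
from h import *
from bench import optics
S=optics.snapshot("scene")
f=lambda i:cv2.resize(i,None,fx=5,fy=5,interpolation=cv2.INTER_CUBIC)
cv2.imwrite("pics/c6.png",f(S["pixels"][140:255,110:230]))
E
```

```text
time: 9.2
tool_pos: [545.7, 77.7, 180.4]
tcp_rot: [-165.8, 0.0, 83.6]
ft_force: [-0.6, -0.3, -0.8]
finger_gap: 32.9
grip_force: 0.0
```

View pics/c6.png

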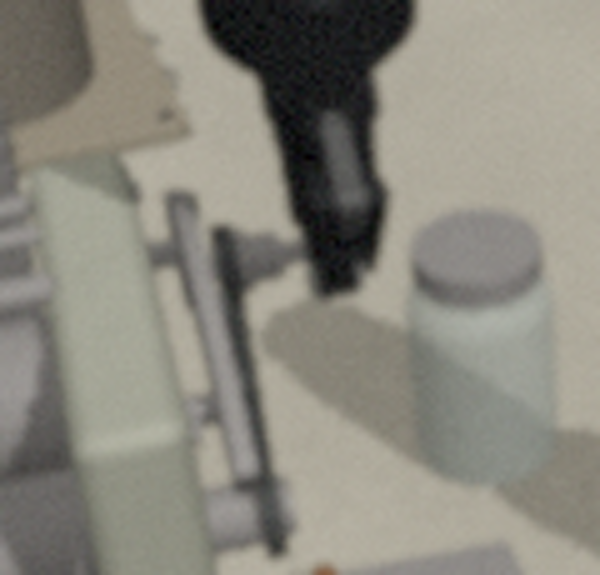

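```bash
cat > ok.py <<'E'
# exit 0 while the lever still slides: horizontal push below 10 N
import sys,numpy as np
from bench import r
f=r.sense()["ft_force"];sys.exit(bool(np.hypot(f[0],f[2])>10))
E
python3 -m handwheel '0 0 0 0 2.5 0 33; 1 0 0 0 3.8 -0.8 33; 2 0 0 0 5.1 -1.6 33; 3 0 0 0 6.5 -2.4 33; 3 0 0 0 6.5 -2.4 33' && python3 ok.py &&  python3 -m handwheel '0.5 0 0 0 0.7 -0.4 33; 1 0 0 0 1.3 -0.8 33' && python3 ok.py && python3 -m handwheel '0.5 0 0 0 0.7 -0.4 33; 1 0 0 0 1.3 -0.8 33'; python3 ok.py; echo $?
```

```text
time: 9.88
tool_pos: [552.1, 77.2, 180.7]
tcp_rot: [-162.6, 0.0, 83.6]
ft_force: [-3.4, -1.0, -0.1]
finger_gap: 33.1
grip_force: 2.1
time: 10.12
tool_pos: [553.2, 77.1, 181.1]
tcp_rot: [-161.6, 0.0, 83.6]
ft_force: [-6.7, 0.7, -1.1]
finger_gap: 33.2
grip_force: 2.9
time: 10.38
tool_pos: [554.3, 76.9, 181.3]
tcp_rot: [-160.6, 0.0, 83.6]
ft_force: [-7.6, 0.8, -1.4]
finger_gap: 33.0
grip_force: 3.3
0
```

```bash
python3 -m handwheel '0.5 0 0 0 0.7 -0.4 33; 1 0 0 0 1.3 -0.8 33' && python3 ok.py && python3 -m handwheel '0.5 0 0 0 0.7 -0.4 33; 1 0 0 0 1.3 -0.8 33' && python3 ok.py && python3 -m handwheel '0.5 0 0 0 0.7 -0.4 33; 1 0 0 0 1.3 -0.8 33' && python3 ok.py && python3 -m handwheel '0.5 0 0 0 0.7 -0.4 33; 1 0 0 0 1.3 -0.8 33'; python3 ok.py; echo $?
```

```text
time: 10.62
tool_pos: [555.8, 76.8, 181.6]
tcp_rot: [-159.5, 0.0, 83.6]
ft_force: [-7.6, 1.3, -1.2]
finger_gap: 33.0
grip_force: 3.4
time: 10.88
tool_pos: [557.3, 76.6, 181.9]
tcp_rot: [-158.5, 0.0, 83.6]
ft_force: [-7.3, -0.4, -1.0]
finger_gap: 33.2
grip_force: 3.1
time: 11.12
tool_pos: [558.8, 76.5, 182.1]
tcp_rot: [-157.6, 0.0, 83.6]
ft_force: [-7.1, 1.4, -1.4]
finger_gap: 33.0
grip_force: 3.0
time: 11.38
tool_pos: [560.4, 76.3, 182.4]
tcp_rot: [-156.6, 0.0, 83.6]
ft_force: [-7.7, 1.0, -1.8]
finger_gap: 33.2
grip_force: 3.1
0
```

```bash
python3 -m handwheel '0.5 0 0 0 0.7 -0.4 33; 1 0 0 0 1.3 -0.8 33' && python3 ok.py && python3 -m handwheel '0.5 0 0 0 0.7 -0.4 33; 1 0 0 0 1.3 -0.8 33' && python3 ok.py && python3 -m handwheel '0.5 0 0 0 0.7 -0.4 33; 1 0 0 0 1.3 -0.8 33' && python3 ok.py && python3 -m handwheel '0.5 0 0 0 0.7 -0.4 33; 1 0 0 0 1.3 -0.8 33'; python3 ok.py; echo $?
```

```text
time: 11.62
tool_pos: [561.9, 76.1, 182.6]
tcp_rot: [-155.6, 0.0, 83.6]
ft_force: [-7.7, 0.7, -1.6]
finger_gap: 33.1
grip_force: 3.2
time: 11.88
tool_pos: [564.2, 75.7, 183.2]
tcp_rot: [-154.7, 0.0, 83.6]
ft_force: [-3.3, -1.0, 0.9]
finger_gap: 32.8
grip_force: 1.7
time: 12.12
tool_pos: [566.4, 75.6, 183.8]
tcp_rot: [-153.8, -0.0, 83.6]
ft_force: [-2.8, -0.4, 0.2]
finger_gap: 33.1
grip_force: 1.1
time: 12.38
tool_pos: [567.1, 75.3, 183.8]
tcp_rot: [-152.7, 0.0, 83.6]
ft_force: [-6.5, -2.6, 0.9]
finger_gap: 32.9
grip_force: 2.5
0
```

The side force fell from 7.7 to 3 N and then rose again, so the pin may have dropped. I'll look before pushing further.

```bash
python3 - <<'E'
from h import *
from bench import optics
S=optics.snapshot("scene");T=optics.snapshot("top")
f=lambda i:cv2.resize(i,None,fx=4,fy=4,interpolation=cv2.INTER_CUBIC)
cv2.imwrite("pics/c7.png",np.hstack([f(S["pixels"][150:265,120:220]),f(T["pixels"][150:265,320:420])]))
E
```

```text
(no output)
```

View pics/c7.png

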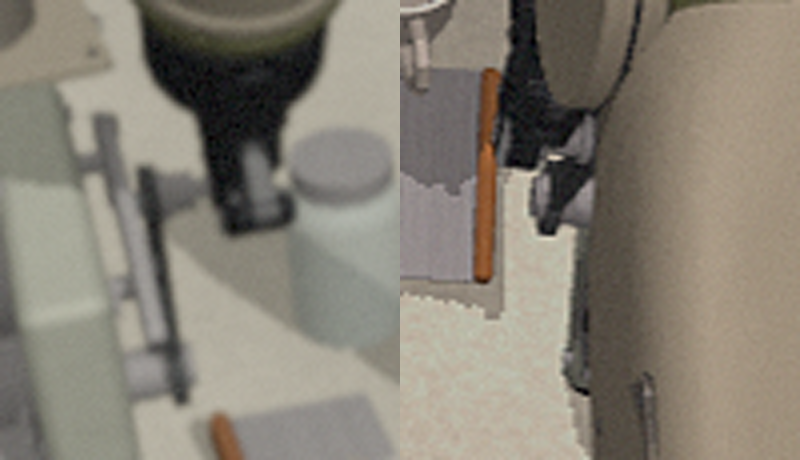

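The knob is hidden behind the finger at (240,205); the barrel end is at (190,190). That isn't conclusive, so I'll make one more small guarded push.

```bash
python3 -m handwheel '0.3 0 0 0 0.4 -0.2 33; 0.3 0 0 0 0.4 -0.2 33' && python3 ok.py && python3 -m handwheel '0.3 0 0 0 0.4 -0.2 33; 0.3 0 0 0 0.4 -0.2 33'
```

```text
time: 12.72
tool_pos: [568.0, 75.4, 183.8]
tcp_rot: [-152.5, -0.0, 83.6]
ft_force: [-2.8, -0.6, 0.9]
finger_gap: 33.3
grip_force: 1.3
time: 12.98
tool_pos: [568.2, 75.4, 183.8]
tcp_rot: [-152.1, -0.0, 83.6]
ft_force: [-4.8, 0.4, 1.7]
finger_gap: 33.2
grip_force: 2.5
```

```bash
python3 -m handwheel '0.3 0 0 0 0.5 -0.3 33; 0.6 0 0 0 0.9 -0.5 33' && python3 ok.py && python3 -m handwheel '0.3 0 0 0 0.5 -0.3 33; 0.6 0 0 0 0.9 -0.5 33'  && python3 ok.py && python3 -m handwheel '0.3 0 0 0 0.5 -0.3 33; 0.6 0 0 0 0.9 -0.5 33'; python3 ok.py; echo $?
```

```text
time: 13.22
tool_pos: [568.4, 75.5, 183.8]
tcp_rot: [-151.4, -0.0, 83.6]
ft_force: [-9.5, 1.8, 2.0]
finger_gap: 32.6
grip_force: 4.7
time: 13.48
tool_pos: [568.6, 75.5, 183.8]
tcp_rot: [-150.7, 0.0, 83.6]
ft_force: [-14.0, 1.3, 3.2]
finger_gap: 32.7
grip_force: 6.9
1
```

The lever has locked: position holds at 568.4 while the force climbs to 14 N. I'll back off at once, open the fingers, retract along the tool axis and check.

```bash
python3 -m handwheel '0 0 0 0 -3 0 33; 0 0 0 0 -4 0 40; 0 0 0 0 -4 0 60; 0 0 0 0 -4 0 60;0 0 0 0 -4 0 60'
python3 -m handwheel '0 0 0 0 0 -15 60; 0 0 0 0 0 -50 60; 0 0 0 0 0 -100 60; 0 0 0 40 0 -140 60; 0 0 0 40 0 -140 60; 0 0 0 40 0 -140 60'
python3 - <<'E'
from h import *
from bench import optics
S=optics.snapshot("scene");T=optics.snapshot("top")
f=lambda i:cv2.resize(i,None,fx=4,fy=4,interpolation=cv2.INTER_CUBIC)
cv2.imwrite("pics/c8.png",np.hstack([f(S["pixels"][150:265,120:220]),f(T["pixels"][150:265,320:420])]))
E
```

```text
time: 14.1
tool_pos: [567.1, 75.5, 185.7]
tcp_rot: [-151.0, -0.0, 83.6]
ft_force: [-0.1, 0.3, -0.4]
finger_gap: 59.8
grip_force: 0.0
time: 14.85
tool_pos: [638.9, 107.6, 306.7]
tcp_rot: [-150.9, 0.0, 83.6]
ft_force: [-0.4, 0.3, -0.1]
finger_gap: 59.9
grip_force: 0.0
```

View pics/c8.png

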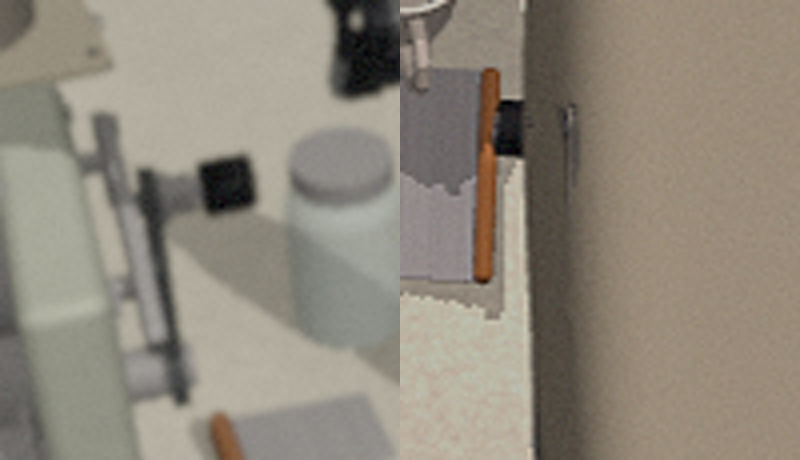

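The gripper is clear. The knob is at crop (228,183) in scene, close against its barrel. I'll work out the lever angle and plunger depth from the scene blob, relative to the starting picture.

```bash
python3 - <<'E'
from h import *
from bench import optics
S=optics.snapshot("scene")
b1,s1=blob(S,(165,188,182,210));print(b1,s1)
b0=np.array([171.24,184.67]);p0=np.array([525,76.9,200.5])
for w in (-.08,-.111,-.14):
 for t0 in (.40,.425):
  X=np.array([np.cos(w),np.sin(w),0]);Y=np.array([-np.sin(w),np.cos(w),0])
  def P(f,d): return p0+115*(np.sin(t0)-np.sin(t0-f))*X+d*Y+np.array([0,0,115*(np.cos(t0-f)-np.cos(t0))])
  q=least_squares(lambda a:proj(S,P(a[0],a[1]*10))[0]-proj(S,p0)[0]-(b1-b0),[.48,0]);print(w,t0,q.x[0],q.x[1]*10)
E
```

```text
[176.26829268 195.82926829] [  5   8  13  13 123]
-0.08 0.4 0.47680885960501745 -1.0432243703651645
-0.08 0.425 0.4935258823193957 -1.3102080219756551
-0.111 0.4 0.47686070736514885 0.6189219323071771
-0.111 0.425 0.49363766813394927 0.404328966682045
-0.14 0.4 0.47654164473070637 2.1728511381796443
-0.14 0.425 0.493359321101714 2.0074540423278866
```

The plunger reads 0.5 ± 1.5 mm, against 8 mm if it were standing on the plate, so the pin is home. The lever is at about 0.48 rad, within the next-hole range, and it locked there. Handing in.

```bash
python3 -c "
from bench import workorder
print(workorder.hand_in())"
```

```text
the job is handed in; nothing more can be done
None
```

The sheeter is set one hole thinner: the lever locked at about 0.48 rad, the camera shows the pin home to within about 1.5 mm, I stopped pushing at 14 N, the gripper is clear, and the job was handed in at about 15 s (no verdict shown).

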